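# Hold the tire canister open for the stock camera

## Robot

A 6-joint arm with a two-finger parallel gripper is mounted at the origin on the work surface. World frame = base frame: x ahead of the robot, y to its left, z up, the work surface at z = 0. Lengths are in m, angles in rad, forces in N, time in s.
With the tool pointing down it reaches from about 0.35 to 0.975 m from the base axis. Payload 4.9 kg.
Tool frame: the origin (TCP) lies at the very end of the fingers, on their centre line; the grasp point (between the pads) lies 19 mm behind it; z points along the fingers, x is the direction in which the jaws open and shut, and the axes are right-handed (so a half turn about z gives the same grasp; the last joint's range is limited). The gripper opens to 85 mm and grips with 20 to 120 N. Pads are 22 mm wide; open, the fingers measure 114 mm over their backs; the gripper's body (76 mm by 85 mm) begins 54 mm behind the grasp point. The pads swing forward as they close: fully open they stand 13 mm farther back than shut.
Start: joints at [-1.26, 0.053, 1.613, -0, 1.476, -0.119], TCP at [0.26, -0.568, 0.196] pointing down, gripper open.
Joint ranges: [-3.01, 3.01], [-1.01, 2.22], [0.06, 2.58], [-1.02, 4.17], [0.09, 2.62], [-3.14, 3.14]. Speed limits (rad/s): [2.57, 2.57, 3.14, 3.14, 3.14, 3.14].

## Interface

Orientations are given as a unit quaternion [w, x, y, z].
In Python, from plant import manip, imaging gives the robot as it stands.
- The arm moves only by the shell command python3 -m pendant 'ROWS'. ROWS is JSON, a list that holds one entry, the list of rows, each a list of 7 numbers: the turn, a rotation vector about the world's x, y, z in units of pi rad (1.0 is pi rad), then the shift along the world's x, y, z in units of 250 mm (1.0 is 250 mm), then the opening, from 0 (shut) to 1 (fully open). In form: [[[ax, ay, az, tx, ty, tz, claw], ...]]. A call has 1 to 20 rows; each row shifts and turns the commanded pose from where the row before left it; what a row does not reach is not made up. A row lasts 1/8 s, in which the tool goes at most 62.5 mm and 10.7 degrees, less where a joint would pass 70% of its speed; a pose out of reach is approached as far as the arm can. A call with a number of a shift or a turn outside -1 to 1 is refused whole. A call with a gripper value outside its range is refused whole. The fingers move at their own pace and stop on an object; the grip force is fixed at half the most. Time passes only in rows, so rows that do not move let the fingers close. It gives the time, the measured TCP pose, the force and the opening at its end, in the units of the state.
- manip.state(): the state, without advancing time (a new reading comes with each control period).
- imaging.grab_frame(name): name is "side" or "top" or "wrist"; returns a dict with "frame" (384x512x3 uint8, blue, green, red), "mtx" (3x3 intrinsics, pixels), "k1" (the pictures are not rectified: a ray, as slopes to the right and down, at radius r is drawn at 1 + k1 r^2 times it, then the intrinsics apply), "world_to_cam" (4x4, takes a point from world to camera coordinates). Camera axes: x right, y down, z forward; pixel columns grow to the right and rows downward; lengths in m; the calibration is good to about 2 mm. A picture is of the moment at which its call begins. There is no depth.
- manip.job_done(): hands the job in, once; it reports no verdict.
The state is a dict: "time": time; "joint_pos": joint angles; "joint_vel": joint speeds; "joint_efforts": joint torques, N m; "tool_pos": TCP position; "tool_rot": TCP orientation; "contact_force": force on the tool from outside, world axes, zero at the start; "ft_torque": the same for the moment, N m; "gripper_width": opening from 0.0 (shut) to 1.0 (fully open).
Only numpy, scipy, OpenCV 4.12 (cv2) and the standard library are available. Lean on these libraries where they do the work, as an engineer would, in place of code of your own. Each camera call takes 0.05 s, during which the arm holds its last target. There are 200 camera calls.

## Task

The stock camera over the bench needs to see how many idler tires are left. Press the lever of the bare tinned canister (the one with the black tire on its lid) all the way down and hold its lid raised there for about three seconds, then let go of the lever so the lid closes again. Keep the lid of the blue canister of screws shut.

Things in the scene. Friction and masses are not known exactly. Their poses are not given: they have to be found in the camera images.
- tire_lever: Lever on the bare tinned canister: flat steel arm 16 mm wide, level at rest, ending in an orange pad 46 x 50 x 10 mm. Origin: its pivot, 95 mm above the table, 60 mm in front of the canister's axis. x points along the lever from pad to canister, y across it, z up. Pressed, it tips 0.25 rad to a firm stop, taking 2 to 4 N at the pad, plus 1.5 N per 30 mm/s of speed; a spring returns it.
- tire_pad (a point): Centre of the top face of the lever's orange pad, the place to press straight down: 100 mm out from the pivot (own x = -100, z = +8 mm of the lever), about 103 mm above the table at rest, sinking 25 mm when fully pressed.
- tire_lid (a joint): Lid angle of the tinned canister, rad: 0 shut, 1.2 fully raised; 4.8 x the lever's angle. Canister 114 mm diameter, 118 mm high, fixed to the table; lid 120 mm diameter with a black tire ring on it, top 130 mm above the table. Hinged opposite the lever, it swings up and away from it, and falls shut in about a second once the lever is free.
- screw_lid (a joint): Lid angle of the other canister, rad: 0 shut, 1.2 fully raised. It holds screws: same size, same lever with an orange pad, but painted blue, with a small brass disc on the lid. To be left shut.

How it is judged:
By the outcome, as a careful person would: the job done as asked, in the order asked, and still so for the second after the job is handed in, with the robot touching nothing.
It also fails if it takes over 40 s, if anything falls off the work surface, if the arm or the gripper's body presses on something with over 40 N, if the wrist force passes 120 N, or if a joint passes its speed limit or range.

## Working session

There is one attempt and no reset: what is moved stays moved. The work goes in short steps, Python scripts to look and compute and a shell command to move; the robot and the scene stay as the last step left them, time stands still between calls to the robot, and variables do not carry over. Pictures are saved under pics/ and viewed, about 8 in all and at most 12, crops included, and the job is handed in when it is done.

```bash
mkdir -p pics; python3 - <<'E'
from plant import manip, imaging
import cv2,pickle
d={n:imaging.grab_frame(n) for n in("top","side")}
pickle.dump(d,open("f.pkl","wb"))
for n in d: cv2.imwrite(f"pics/{n}0.png",cv2.resize(d[n]["frame"],(800,600),interpolation=cv2.INTER_CUBIC)); print(d[n]["mtx"],d[n]["k1"],d[n]["world_to_cam"])
print(manip.state())
E
```

```text
[[367.21732415   0.         256.67116821]
 [  0.         367.21732415 193.37490238]
 [  0.           0.           1.        ]] -0.005063485695554995 [[ 0.02421753 -0.99915925  0.0330802  -0.07168683]
 [-0.99438849 -0.02748413 -0.10215754  0.6432649 ]
 [ 0.10298083 -0.03042056 -0.99421805  0.89025597]
 [ 0.          0.          0.          1.        ]]
[[431.10740068   0.         257.7346094 ]
 [  0.         431.10740068 184.32012411]
 [  0.           0.           1.        ]] 0.04503309501041677 [[-0.99628122 -0.08607871  0.00376553  0.63494632]
 [-0.0580843   0.63870828 -0.76725351  0.16896417]
 [ 0.06363912 -0.76461899 -0.64133288  0.95585468]
 [ 0.          0.          0.          1.        ]]
{'time': 0.1, 'joint_pos': array([-1.25998196e+00,  5.32982396e-02,  1.61417561e+00,  2.12044955e-05,
        1.47600234e+00, -1.19015303e-01]), 'joint_vel': array([-0.00078038, -0.00171974, -0.00356606,  0.00078284,  0.00138818,
        0.00095146]), 'joint_efforts': array([ 1.32364668e-03, -3.94902921e+01, -3.71361566e+01, -7.00426810e-06,
        3.96075440e-03, -1.16228657e-05]), 'tool_pos': array([ 0.26024879, -0.56753736,  0.19467013]), 'tool_rot': array([-6.07248470e-04,  8.41639138e-01, -5.40039512e-01, -7.19920929e-04]), 'contact_force': array([-0.22983979, -1.74340101, -0.18650389]), 'ft_torque': array([-0.05462738,  0.04112236, -0.03738383]), 'gripper_width': 1.0002186634673955}
```

View pics/top0.png

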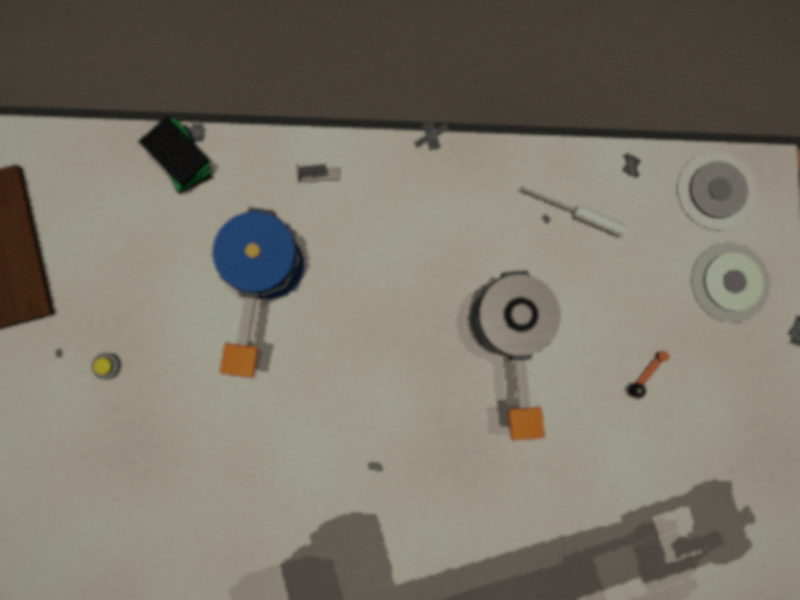

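View pics/side0.png

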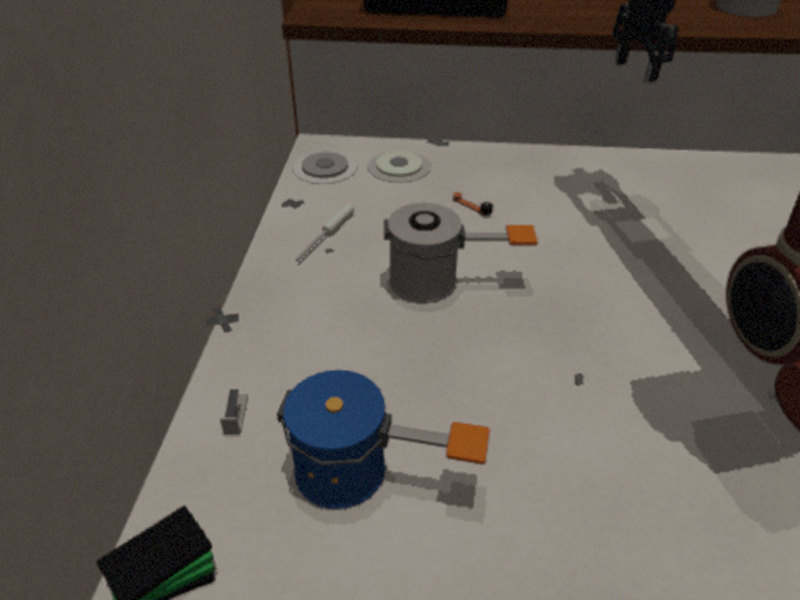

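The top view shows the tinned canister's pad at (526,423) and its lid at (519,315). In the side view they are at (522,235) and (425,222). The blue canister is well to the left, with its pad at (239,360) in the top view.

```bash
cat > h.py <<'E'
import cv2,numpy as np
def pt(f,u,v,z,s=.64):
    uv=np.array([[[(u+.5)*s-.5,(v+.5)*s-.5]]],float)
    x,y=cv2.undistortPoints(uv,f["mtx"],np.array([f["k1"],0,0,0.]))[0,0]
    W=np.array(f["world_to_cam"]);R,t=W[:3,:3],W[:3,3]
    c=-R.T@t;d=R.T@np.array([x,y,1]);return c+d*(z-c[2])/d[2]
E
python3 - <<'E'
import pickle,numpy as np;from h import pt
d=pickle.load(open("f.pkl","rb"))
print("top pad",pt(d["top"],526,423,.103),"side pad",pt(d["side"],522,235,.103))
print("corners",[pt(d["top"],*c,.103).round(3) for c in((509,409),(541,407),(545,437),(513,440))])
print("lid",pt(d["top"],519,315,.12),pt(d["side"],425,225,.12))
print("blue pad",pt(d["top"],239,360,.103))
from scipy.spatial.transform import Rotation as R
print(R.from_quat([.841639,-.54004,-.00072,-.0006]).as_matrix().round(3))
E
```

```text
top pad [ 0.46472907 -0.24048424  0.103     ] side pad [ 0.4634767  -0.23448457  0.103     ]
corners [array([ 0.485, -0.215,  0.103]), array([ 0.488, -0.263,  0.103]), array([ 0.445, -0.269,  0.103]), array([ 0.44 , -0.221,  0.103])]
lid [ 0.62224789 -0.22552934  0.12      ] [ 0.62140877 -0.22409895  0.12      ]
blue pad [0.54661567 0.18246978 0.103     ]
[[ 0.417 -0.909 -0.001]
 [-0.909 -0.417  0.002]
 [-0.002 -0.    -1.   ]]
```

```bash
python3 -m pendant '[[[0,0,0,0.08,0.132,0,0],[0,0,0,0.08,0.132,0,0],[0,0,0,0.08,0.132,0,0],[0,0,0,0.08,0.132,0,0],[0,0,0,0.08,0.132,0,0],[0,0,0,0.08,0.132,0,0],[0,0,0,0.08,0.132,0,0],[0,0,0,0.08,0.132,0,0],[0,0,0,0.08,0.132,0,0],[0,0,0,0.08,0.132,0,0],[0,0,0,0,0,-0.1,0],[0,0,0,0,0,-0.1,0],[0,0,0,0,0,0,0],[0,0,0,0,0,0,0]]]'
python3 - <<'E'
from plant import manip, imaging
import cv2,numpy as np
a=imaging.grab_frame("side")["frame"][90:240,200:400]
b=imaging.grab_frame("wrist")["frame"]
cv2.imwrite("pics/c1.png",np.hstack([cv2.resize(a,(400,300),interpolation=3),cv2.resize(b,(400,300))]))
s=manip.state();print(s["tool_pos"],s["contact_force"])
E
```

```text
time: 1.85
tool_pos: [0.4607, -0.2384, 0.1465]
tool_rot: [0.0, 0.842, -0.54, 0.0]
contact_force: [1.2, -0.3, -0.3]
gripper_width: 0.001
[ 0.46106487 -0.23878287  0.14729625] [ 0.10712061 -1.11553221  0.92063613]
```

View pics/c1.png

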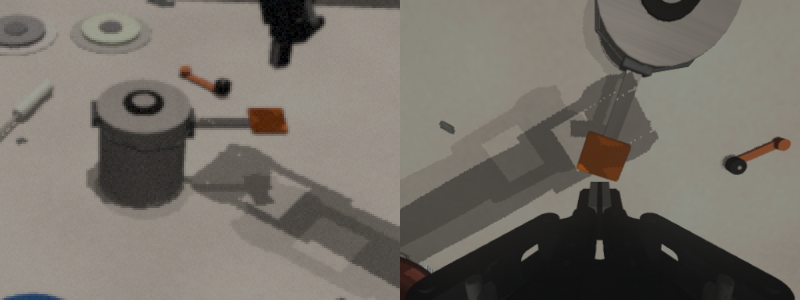

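The closed fingertips are about 45 mm above the pad and over it (tips at (280,66), pad at (268,121) in the crop). Next I go down to just above the pad and press slowly.

```bash
python3 -m pendant '[[[0,0,0,0.003,0,-0.05,0],[0,0,0,0.003,0,-0.05,0],[0,0,0,0.003,0,-0.04,0],[0,0,0,0.003,0,-0.02,0],[0,0,0,0,0,-0.01,0],[0,0,0,0,0,-0.01,0],[0,0,0,0,0,-0.01,0],[0,0,0,0,0,-0.01,0]]]'
python3 -m pendant '[[[0,0,0,0,0,-0.01,0],[0,0,0,0,0,-0.01,0],[0,0,0,0,0,-0.01,0],[0,0,0,0,0,-0.01,0],[0,0,0,0,0,-0.01,0],[0,0,0,0,0,-0.01,0]]]'
```

```text
time: 2.95
tool_pos: [0.4636, -0.2383, 0.0959]
tool_rot: [0.0, 0.842, -0.54, 0.0]
contact_force: [0.3, -0.8, 0.1]
gripper_width: 0.003
time: 3.7
tool_pos: [0.4634, -0.2381, 0.0806]
tool_rot: [0.0, 0.842, -0.54, -0.0]
contact_force: [-0.2, 0.2, -0.7]
gripper_width: -0.0
```

There is no contact force at z = 0.081, although the pad should be pushing back. I'll look before going further.

```bash
python3 - <<'E'
from plant import manip, imaging
import cv2,numpy as np,pickle
d={n:imaging.grab_frame(n) for n in("top","side","wrist")}
pickle.dump(d,open("f2.pkl","wb"))
a=d["side"]["frame"][90:240,200:400]
cv2.imwrite("pics/c2.png",np.vstack([cv2.resize(a,(400,300),interpolation=3),cv2.resize(d["top"]["frame"][150:300,260:460],(400,300),interpolation=3)]))
b=cv2.resize(d["wrist"]["frame"],(800,600))
cv2.imwrite("pics/c2.png",np.hstack([cv2.imread("pics/c2.png"),cv2.resize(b,(400,300)).repeat(2,0)[:600] if 0 else np.vstack([cv2.resize(b,(400,300)),b[200:500,200:600]])]))
s=manip.state();print(s["tool_pos"],s["contact_force"])
E
```

```text
[ 0.46329021 -0.23804796  0.08055879] [ 0.4948552   0.75537447 -0.78003525]
```

View pics/c2.png

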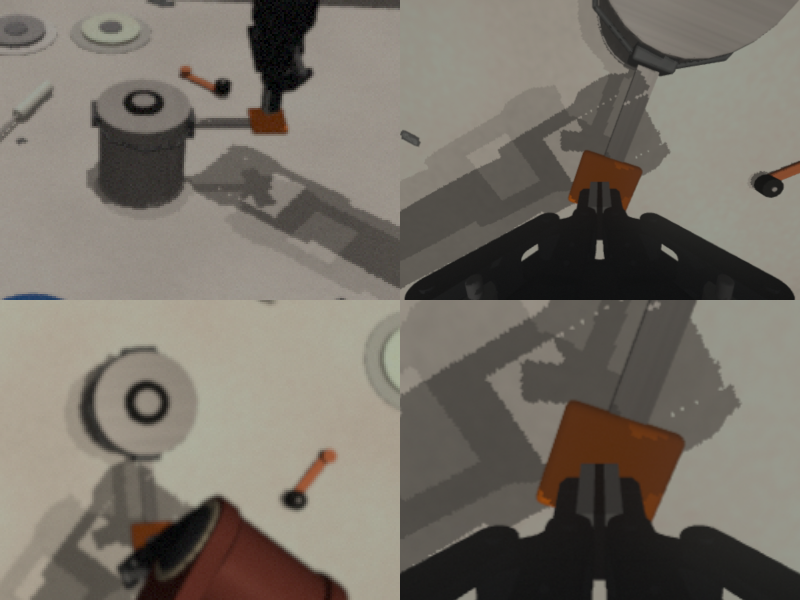

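```bash
python3 - <<'E'
import pickle,numpy as np,cv2
from h import pt
d=pickle.load(open("f2.pkl","rb"))
def pr(f,p):
    W=f["world_to_cam"];return cv2.projectPoints(np.array([p],float),cv2.Rodrigues(W[:3,:3])[0],W[:3,3],f["mtx"],np.array([f["k1"],0,0,0.]))[0][0,0]
t=[.4633,-.238,.0806]
for n in d: print(n,"tcp",pr(d[n],t), "tcp+25mm",pr(d[n],[.4633,-.238,.1056]),"pad",pr(d[n],[.464,-.238,.103]))
# wrist view pad corners, left-bottom, left-top, right-top (crop 400x300 lower right: px = 200+..,200+.. of 800x600)
for c in((737-400+0,0),): pass
for c in((538,498),(570,402),(684,436)):
    print(pt(d["wrist"],c[0]-400+200,c[1]-300+200,.103), pt(d["wrist"],c[0]-400+200,c[1]-300+200,.093))
W=d["wrist"]["world_to_cam"];print("wcam",-W[:3,:3].T@W[:3,3])
E
```

```text
top tcp [333.04592042 270.1199576 ] tcp+25mm [335.66479417 271.27281879] pad [335.38603439 270.840126  ]
side tcp [332.87925704 156.53189529] tcp+25mm [334.02434587 148.58897913] pad [333.62628296 149.41180503]
wrist tcp [254.09148648 222.55475772] tcp+25mm [253.92467647 238.09923971] pad [254.41014768 235.35075366]
[ 0.44156875 -0.221342    0.103     ] [ 0.43585815 -0.22220303  0.093     ]
[ 0.48460752 -0.21685768  0.103     ] [ 0.48165513 -0.21743134  0.093     ]
[ 0.49054902 -0.26291788  0.103     ] [ 0.4879774  -0.26644338  0.093     ]
wcam [ 0.53067618 -0.20790645  0.25903868]
```

Pad corners from the wrist view match the top view, so the pad is at (0.464,-0.238). The real fingertips appear about 20 mm short of the reported TCP, just above the pad. I'll continue slowly and watch the force.

```bash
for i in 1; do python3 -m pendant '[[[0,0,0,0,0,-0.01,0],[0,0,0,0,0,-0.01,0],[0,0,0,0,0,-0.01,0],[0,0,0,0,0,-0.01,0]]]'; python3 -m pendant '[[[0,0,0,0,0,-0.01,0],[0,0,0,0,0,-0.01,0]]]'; done
python3 - <<'E'
from plant import manip, imaging
import cv2,numpy as np
d={n:imaging.grab_frame(n) for n in("side","wrist")}
cv2.imwrite("pics/c3.png",np.hstack([cv2.resize(d["side"]["frame"][90:240,200:400],(400,300),interpolation=3),cv2.resize(d["wrist"]["frame"],(400,300))]))
s=manip.state();print(s["tool_pos"],s["contact_force"])
E
```

```text
time: 4.35
tool_pos: [0.4634, -0.2381, 0.0706]
tool_rot: [-0.0, 0.842, -0.54, -0.0]
contact_force: [-0.1, -0.1, -0.3]
gripper_width: 0.002
time: 4.6
tool_pos: [0.4633, -0.2382, 0.066]
tool_rot: [0.0, 0.842, -0.54, -0.0]
contact_force: [-3.1, 0.6, 4.6]
gripper_width: 0.001
[ 0.46331994 -0.23817095  0.06581291] [-1.10381124  1.89506961  2.03186904]
```

View pics/c3.png

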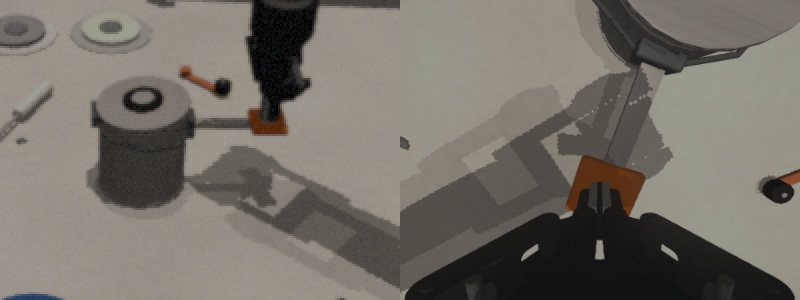

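The tips now rest on the pad centre ((270,122) in the crop), and about 2–4 N has appeared. Contact came at reported z of about 0.067, so I expect the stop near 0.042.

```bash
python3 -m pendant '[[[0,0,0,0,0,-0.012,0],[0,0,0,0,0,-0.012,0],[0,0,0,0,0,-0.012,0],[0,0,0,0,0,-0.012,0],[0,0,0,0,0,-0.012,0],[0,0,0,0,0,-0.012,0]]]'
python3 -m pendant '[[[0,0,0,0,0,-0.008,0],[0,0,0,0,0,-0.008,0]]]'
python3 - <<'E'
from plant import manip, imaging
s=manip.state();print(s["tool_pos"],s["contact_force"])
E
```

```text
time: 5.45
tool_pos: [0.4639, -0.2382, 0.0478]
tool_rot: [-0.0, 0.842, -0.54, 0.001]
contact_force: [0.2, 0.6, 4.5]
gripper_width: -0.001
time: 5.7
tool_pos: [0.4642, -0.2383, 0.0441]
tool_rot: [-0.0, 0.842, -0.54, 0.001]
contact_force: [0.4, 1.5, 8.7]
gripper_width: -0.003
[ 0.46420493 -0.23826826  0.04411351] [0.36811324 1.48543626 8.68464443]
```

```bash
python3 -m pendant '[[[0,0,0,0,0,-0.004,0],[0,0,0,0,0,0,0]]]'; python3 -m pendant '[[[0,0,0,0,0,-0.004,0],[0,0,0,0,0,0,0]]]'
python3 - <<'E'
from plant import manip, imaging
import cv2,numpy as np
d={n:imaging.grab_frame(n) for n in("side","wrist")}
cv2.imwrite("pics/c4.png",np.hstack([cv2.resize(d["side"]["frame"][90:240,200:400],(400,300),interpolation=3),cv2.resize(d["wrist"]["frame"],(400,300))]))
s=manip.state();print(s["time"],s["tool_pos"],s["contact_force"])
E
```

```text
time: 5.95
tool_pos: [0.4643, -0.2384, 0.0441]
tool_rot: [-0.0, 0.842, -0.54, 0.001]
contact_force: [-0.4, 2.1, 8.0]
gripper_width: 0.002
time: 6.2
tool_pos: [0.4644, -0.2384, 0.0439]
tool_rot: [-0.0, 0.842, -0.54, 0.001]
contact_force: [-3.8, 3.5, 13.3]
gripper_width: 0.001
6.3 [ 0.46441071 -0.23843315  0.04394746] [-2.61680683  3.38588983 13.18857373]
```

View pics/c4.png

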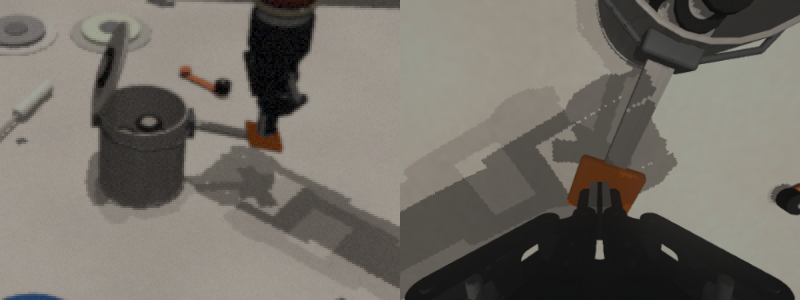

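The lever is at its stop: the force is rising with no further motion, and the lid stands raised about 70° with its top at (122,25). It has been there since about t = 5.7, so I'll hold to roughly 8.8 and then lift clear.

```bash
python3 -m pendant '[[[0,0,0,0,0,0,0],[0,0,0,0,0,0,0],[0,0,0,0,0,0,0],[0,0,0,0,0,0,0],[0,0,0,0,0,0,0],[0,0,0,0,0,0,0],[0,0,0,0,0,0,0],[0,0,0,0,0,0,0],[0,0,0,0,0,0,0],[0,0,0,0,0,0,0],[0,0,0,0,0,0,0],[0,0,0,0,0,0,0],[0,0,0,0,0,0,0],[0,0,0,0,0,0,0],[0,0,0,0,0,0,0],[0,0,0,0,0,0,0],[0,0,0,0,0,0,0],[0,0,0,0,0,0,0],[0,0,0,0,0,0,0],[0,0,0,0,0,0,0]]]'
python3 -m pendant '[[[0,0,0,0,0,0.06,0],[0,0,0,0,0,0.08,0],[0,0,0,0,0,0.08,0],[0,0,0,0,0,0.08,0],[0,0,0,0,0,0.08,0],[0,0,0,0,0,0.08,0],[0,0,0,0,0,0.06,0],[0,0,0,0,0,0,0],[0,0,0,0,0,0,0],[0,0,0,0,0,0,0],[0,0,0,0,0,0,0],[0,0,0,0,0,0,0],[0,0,0,0,0,0,0],[0,0,0,0,0,0,0],[0,0,0,0,0,0,0],[0,0,0,0,0,0,0]]]'
python3 - <<'E'
from plant import manip, imaging
import cv2
cv2.imwrite("pics/c5.png",cv2.resize(imaging.grab_frame("side")["frame"],(800,600)))
s=manip.state();print(s["time"],s["tool_pos"],s["contact_force"])
E
```

```text
time: 8.8
tool_pos: [0.4644, -0.2384, 0.0439]
tool_rot: [-0.0, 0.842, -0.54, 0.001]
contact_force: [-3.1, 2.4, 12.0]
gripper_width: -0.003
time: 10.8
tool_pos: [0.4635, -0.2381, 0.1718]
tool_rot: [-0.0, 0.842, -0.54, 0.0]
contact_force: [0.2, 0.4, -0.7]
gripper_width: -0.001
10.85 [ 0.46344203 -0.23815599  0.17185064] [ 0.09207247 -0.36189043 -0.05446532]
```

View pics/c5.png

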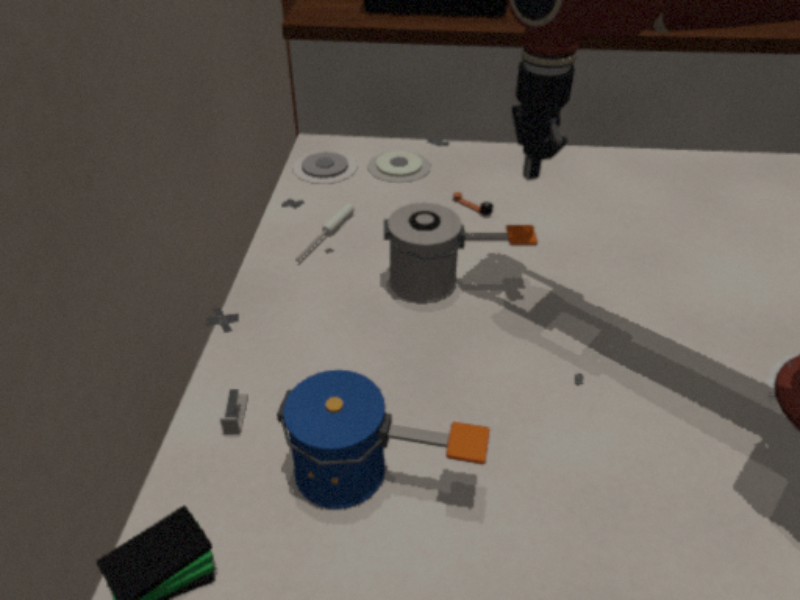

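The tinned lid is shut at (425,222) and its lever is level at (522,235). The blue lid is shut and untouched, and the gripper is clear at (532,170).

```bash
python3 -c "
from plant import manip
print(manip.job_done())"
```

```text
the job is handed in; nothing more can be done
None
```

The job is done and handed in. I pressed the tinned canister's lever down to its stop with closed fingers and held it there for about 3.1 s. I then lifted straight off, and the lid closed by itself.

- **At the stop:** the force rose to about 13 N with no further movement, and the side camera showed the lid raised about 70°.
- **Final check:** at t ≈ 10.9 s the tinned lid was shut and its lever level. The blue lid had stayed shut, the arm was clear and the contact force was about 0 N.
- **Disagreement:** the fingers met the pad at a reported TCP height of about 0.067 m, not the expected 0.103 m. The reported TCP is therefore roughly 35 mm below the real closed fingertips. I did not find out why, so I pressed by force and camera instead of the height reading.

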